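Load the specimen carrier under the reader's drag spring

ROBOT

A 6-joint arm with a two-finger parallel gripper is mounted at the origin on the work surface. World frame = base frame: x ahead of the robot, y to its left, z up, the work surface at z = 0. Lengths are in m, angles in rad, forces in N, time in s.
With the tool pointing down it reaches from about 0.35 to 1 m from the base axis. Payload 7.1 kg.
Tool frame: the origin (TCP) lies at the very end of the fingers, on their centre line; the grasp point (between the pads) lies env.hold_point_z behind it (env.hold_point_z is the distance from the TCP to the grasp point, in m); z points along the fingers, y is the line along which they close (so a half turn about z gives the same grasp; the last joint's range is limited). The gripper opens to 85 mm and grips with 20 to 120 N. Pads are 22 mm wide; open, the fingers measure 114 mm over their backs; the gripper's body (76 mm by 85 mm) begins 54 mm behind the grasp point. The pads swing forward as they close: fully open they stand 13 mm farther back than shut.
Start: joints at [-1.179, 0.423, 1.63, -0, 1.089, -0.019], TCP at [0.25, -0.573, 0.231] pointing down, gripper open.
Joint ranges: [-3, 3], [-0.9, 2.11], [0.09, 2.58], [-1.31, 4.45], [0.11, 2.69], [-2.54, 2.54]. Speed limits (rad/s): [2.39, 2.39, 3.01, 3.14, 3.14, 3.14].

INTERFACE

Orientations are given as a 3x3 rotation matrix whose columns are the frame's x, y, z axes.
In Python, from workcell import env, optics gives the robot as it stands. The module is installed in compiled form; this text tells all that it offers.
- The arm moves only by the tool send_rows, never from a script. Its argument "commands" is one flat list of numbers, 7 for each row, row after row: the shift along the tool's x, y, z in cm, then the turn, a rotation vector about the tool's x, y, z in rad, then the opening, from 0 (shut) to 1 (fully open). In form: [tx, ty, tz, ax, ay, az, fingers, tx, ty, tz, ax, ay, az, fingers, ...]. A call has 1 to 5 rows; each row is the pose to reach, as a shift and turn from the pose commanded when the call began, along the tool's axes at that moment; what a row does not reach only later rows make up. A row lasts 1/8 s, in which the tool goes at most 62.5 mm and 10.7 degrees, less where a joint would pass 70% of its speed; a pose out of reach is approached as far as the arm can. A call with a gripper value outside its range is refused whole. The fingers move at their own pace and stop on an object; "grip_force" is the grip in N (left out, the last holds). Time passes only in rows, so rows that repeat a pose let the fingers close. It gives the time, the measured TCP pose, the force, the opening and the grip force at its end, in the units of the state.
- env.read_state(): the state, without advancing time (a new reading comes with each control period).
- optics.snapshot(name): name is "scene" or "top" or "wrist"; returns (picture, depth): 400x640x3 uint8, red, green, blue; 400x640 float32, m along the optical axis (not along the pixel's ray), 0 where there is no reading.
- optics.get_calibration(name): a dict with "vertical_fov" (degrees; the focal length in pixels is half the picture's height over the tangent of half this angle, whatever the lens; pixels are square), "cx", "cy" (the principal point, pixels), "rvec" (rotation vector, rad) and "tvec" (3), from world to camera coordinates, as OpenCV has them; the wrist camera has in their place "hand_eye" (4x4, takes a point from camera to tool coordinates, whose origin is the TCP and whose axes are the flange's). Camera axes: x right, y down, z forward; pixel columns grow to the right and rows downward; lengths in m; the calibration is good to about 2 mm. A picture is of the moment at which its call begins: read the wrist's pose just before it. get_calibration takes no time and is no camera call.
- env.hand_in(): hands the job in; it is judged then, once.
The state is a dict: "time_s": time; "q": joint angles; "qd": joint speeds; "joint_efforts": joint torques, N m; "position": TCP position; "eef_rot": TCP orientation; "contact_force": force on the tool from outside, world axes, zero at the start; "wrist_torque": the same for the moment, N m; "grip_width": opening from 0.0 (shut) to 1.0 (fully open); "grip_force": force on a finger pad.
Only numpy, scipy, OpenCV 4.12 (cv2) and the standard library are available. Lean on these libraries where they do the work, as an engineer would, in place of code of your own. Each camera call takes 0.05 s, during which the arm holds its last target. There are 200 camera calls.

TASK

Load the optical reader: with the fingertips on the carrier's thumb pad, press the specimen carrier down hard against its sprung bed, keep it pressed while you slide it under the gate bar and the leaf spring until it is fully home against the reader's head, then let go. Only press and push it: do not lift it out of its channel, and leave the beaker, the jar and the rack where they stand.

Things in the scene. Friction and masses are not known exactly. Their poses are not given: they have to be found in the camera images.
- reader: Fixed optical reader, may be turned on the bench: grey base 110 x 360 x 20 mm. Origin on the bench under the gate bar's front face, on the channel's centre line; z up, +y is the loading direction towards the white head. The channel along y (57 mm wide inside, walls 12 mm thick, tops 40 mm above the bench) is open from y = -185 mm to the gate bar at y = 0.
- gate (a point): Point on the reader: middle of the lower front edge of the steel gate bar that crosses the channel, 47 mm above the bench. The bar spans y = 0 to 10 mm of the reader, is 82 mm wide, its top 56 mm above the bench.
- end_stop (a point): Point on the face of the reader's white head, the end stop of the channel, 64 mm beyond the gate bar's front face and 40 mm above the bench. The head spans y = 64 to 170 mm, x = -55 to 55 mm (knob to x = 71 mm), 110 mm high, with an eyepiece on top up to 170 mm.
- carrier: Loose aluminium carrier, 54 (x) x 130 (y) x 16 (z) mm, about 0.15 kg, axes along the reader's. Origin: centre of its underside; nose at y = +65 mm. At the start it lies on the raised bed: underside 36 mm, flat top 52 mm above the bench, 5 mm too high for the gate bar, nose 8 to 45 mm short of it. Home: nose touches the head, origin at y = -1 mm of the reader.
- thumb_pad (a point): Middle of the carrier's grooved thumb pad, the flat top behind the ridge (carrier y = -65 to -22 mm, 54 mm wide), 16 mm above its underside. The ridge in front of it (y = -22 to -14 mm, full width, 8 mm taller than the pad) is what the fingertips push against; with the carrier home it stands 15 mm short of the gate bar.
- bed (a joint): Dark sprung steel plate under the carrier, along the whole channel; moves only straight down. Value in m: 0 up, 0.010 fully down on its stop. It takes about 5 N to start moving, 9.5 N at 5 mm (where the carrier just clears the gate bar), 12 N at 7.5 mm, 14 N at 10 mm, less the carrier's weight; it springs back when released.
- leaf (a joint): Bent steel leaf spring, 30 mm wide, behind the gate bar, hinged at the head 54 mm above the bench; lowest bend at y = 30 mm of the reader, 42 mm above the bench when empty. Value in rad: 0 at rest, growing as it is lifted, about 0.05 to 0.18 with the carrier under it. It presses on the carrier with 3 to 6 N and drags on it.
- beaker: Empty glass beaker, bystander, radius 34 mm, 85 mm tall. Origin: centre of its underside.
- jar: Closed amber glass jar, bystander, radius 26 mm, 75 mm tall. Origin: centre of its underside.
- rack: White cuvette rack with six square holes, bystander, 60 x 90 x 32 mm. Origin: centre of its underside.

How it is judged:
On the way, in this order (a step that is already met when the one before it is completed fails the run):
1. the fingers press the carrier down on its sprung bed, before it passes under the gate bar (value of joint bed above 0.004 m and y of carrier in the frame of reader below -0.055 m and contact force between the fingers and carrier above 4 N), for 0.05 s.
2. the carrier has slid under the gate bar and the leaf spring, home against the head (y of carrier in the frame of reader above -0.005 m and value of joint leaf above 0.03 rad), for 0.1 s.
At the end, for the whole second after the job is handed in: The carrier lies flat (within 0.05 rad) and still in the channel with its nose within 4 mm of the reader's head, held down under the gate bar with the leaf spring lifted and pressing on it; beaker, jar and rack are within 25 mm of where they stood (all of step 2 and z of carrier in the frame of reader below 0.0335 m and angle between carrier's own z axis and vertical below 0.05 rad and contact force between leaf and carrier above 0.5 N and linear speed of carrier below 0.02 m/s and distance of each of beaker, jar, rack from where it was at the start of the episode below 0.025 m); the robot touches nothing.
It fails at once if the carrier is lifted out of its channel or tipped up (z of carrier in the frame of reader above 0.046 m or angle between carrier's own z axis and vertical above 0.25 rad).
It fails at once if the beaker, the jar or the rack is moved (distance of any of beaker, jar, rack from where it was at the start of the episode above 0.025 m).
It also fails if it takes over 35 s, if anything falls off the work surface, if the arm or the gripper's body presses on something with over 40 N, if the wrist force passes 120 N, or if a joint passes its speed limit or range.

## Working session

There is one attempt and no reset: what is moved stays moved. The work goes in short steps, Python scripts to look and compute and a tool call to move; the robot and the scene stay as the last step left them, time stands still between calls to the robot, and variables do not carry over. Pictures are saved under pics/ and viewed, at most 10 in all, crops included, and the job is handed in when it is done.

Besides the shell and the picture viewer there is one more tool, called by a JSON object that holds its "op" and its "data", one argument or row to a line. send_rows: Moves the arm, as the interface text tells. Its arguments: {"type":"object","properties":{"commands":{"type":"array"},"grip_force":{"type":"number"}},"required":["commands"]}

```bash
mkdir -p pics; cat > h.py <<'E'
import numpy as np, cv2
from workcell import env, optics
def cal(n):
    c=optics.get_calibration(n); f=200/np.tan(np.radians(c["vertical_fov"])/2)
    R=cv2.Rodrigues(np.array(c["rvec"],float))[0]; return f,c["cx"],c["cy"],R,np.array(c["tvec"],float).ravel()
def cloud(n,d):
    f,cx,cy,R,t=cal(n); v,u=np.mgrid[:400,:640]
    P=np.stack([(u-cx)/f*d,(v-cy)/f*d,d],-1); return (P-t)@R
E
python3 - <<'E'
from h import *
print(env.hold_point_z, env.read_state())
for n in("top","scene"):
    p,d=optics.snapshot(n); cv2.imwrite(f"pics/{n}.png",p[:,:,::-1]); np.save(n+".npy",d)
    c=optics.get_calibration(n); print(n,c)
E
```

```text
0.0187 {'time_s': 0.0, 'q': array([-1.17901074e+00,  4.23842969e-01,  1.63068725e+00, -1.00677678e-06,
        1.08861298e+00, -1.89866955e-02]), 'qd': array([ 7.84841733e-05,  1.95581162e-04,  2.71038316e-04, -1.38363742e-03,
        9.12948753e-05, -7.98983725e-04]), 'joint_efforts': array([-1.47065446e-03, -5.57389820e+01, -2.81743670e+01,  7.45886791e-05,
        7.32042769e-03,  3.48852915e-06]), 'position': array([ 0.24939481, -0.57248719,  0.23054545]), 'eef_rot': array([[ 9.16812531e-01,  3.99317457e-01, -5.92880019e-04],
       [ 3.99317896e-01, -9.16811412e-01,  1.43270934e-03],
       [ 2.85466836e-05, -1.55027348e-03, -9.99998798e-01]]), 'contact_force': array([-0.65586973, -0.47047906, -0.51764002]), 'wrist_torque': array([ 0.02222583, -0.02717297, -0.0134016 ]), 'grip_force': 0.0, 'grip_width': 1.0035156594473764}
top {'vertical_fov': 56.32973484884034, 'cx': 313.237537034926, 'cy': 196.99434623817052, 'rvec': array([ 2.09567436, -2.1445943 ,  0.18088498]), 'tvec': array([0.09092264, 0.57844406, 0.61285562])}
scene {'vertical_fov': 48.00262259294334, 'cx': 319.12952526535395, 'cy': 210.01471166900836, 'rvec': array([ 2.10200587,  1.26392122, -0.47767938]), 'tvec': array([-0.31338508, -0.30005375,  1.25924786])}
```

View pics/top.png

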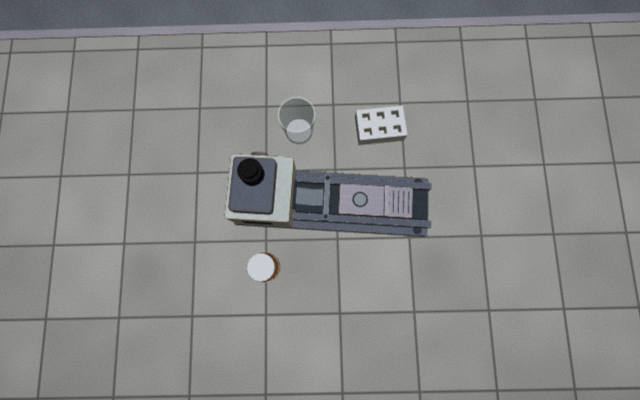

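View pics/scene.png

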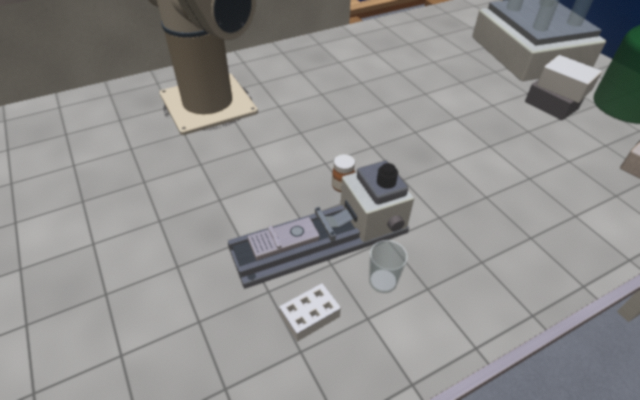

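The top view shows the head at about (260,188). The channel runs right to about (430,207), and the carrier spans columns 338–412 with the thumb pad at about (400,203). The beaker is at (297,120), the rack at (381,123) and the jar at (262,267).

```bash
python3 - <<'E'
from h import *
p=cv2.imread("pics/top.png"); c=p[140:250,215:445]; cv2.imwrite("pics/crop.png",cv2.resize(c,None,fx=3.4,fy=3.4,interpolation=cv2.INTER_CUBIC))
d=np.load("top.npy"); W=cloud("top",d)
for u,v in[(400,202),(360,200),(398,203),(350,198),(326,196),(262,267),(381,123),(500,300),(150,100),(310,195),(420,205)]: print((u,v),W[v,u].round(4))
z=W[:,:,2]
# carrier top 52mm
m=(abs(z-.052)<.004); m[:150]=0;m[240:]=0;m[:,:333]=0;m[:,440:]=0
v,u=np.nonzero(m); P=W[m]; r=cv2.minAreaRect(P[:,:2].astype(np.float32)); print("carrier",m.sum(),r,np.median(P[:,2]))
m=(z>.012)&(z<.2); m[:145]=0;m[245:]=0;m[:,:220]=0;m[:,440:]=0
r=cv2.minAreaRect(W[m][:,:2].astype(np.float32)); print("reader",r)
E
```

```text
(400, 202) [ 0.5677 -0.0763  0.0528]
(360, 200) [ 0.5731 -0.0056  0.0526]
(398, 203) [ 0.5656 -0.0721  0.0552]
(350, 198) [0.5771 0.0121 0.0528]
(326, 196) [0.5811 0.0548 0.0566]
(262, 267) [0.4596 0.1656 0.0748]
(381, 123) [ 0.7245 -0.0545  0.0325]
(500, 300) [ 3.910e-01 -2.584e-01 -3.000e-04]
(150, 100) [ 0.8     0.4071 -0.0008]
(310, 195) [0.5849 0.0833 0.0493]
(420, 205) [ 0.5644 -0.1164  0.0343]
carrier 2035 ((0.5732568502426147, -0.033624500036239624), (0.13054625689983368, 0.054373033344745636), 85.20292663574219) 0.05253628226906131
reader ((0.5873560905456543, 0.0426555871963501), (0.3585871756076813, 0.12693005800247192), 85.10563659667969)
```

View pics/crop.png

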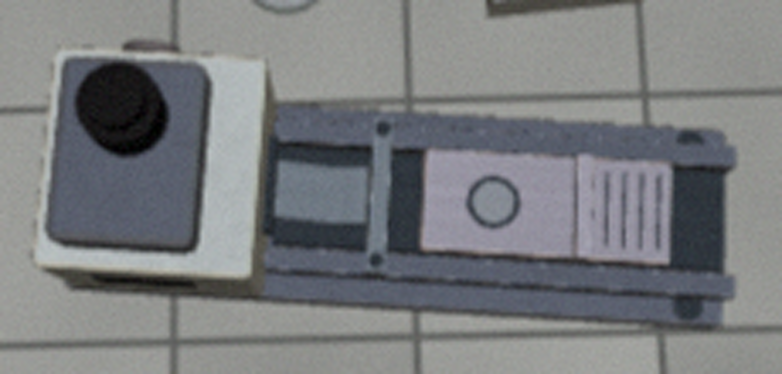

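{"op": "send_rows", "data": {
  "commands": [9.8,-6.5,0,0,0,-0.215,0,19.6,-13,0,0,0,-0.43,0,29.4,-19.5,0,0,0,-0.645,0,39.2,-26,0,0,0,-0.86,0,49,-32.6,0,0,0,-1.075,0]
}}

```text
time_s: 0.72
position: [0.4199, -0.3087, 0.2312]
eef_rot: [[0.215, 0.977, -0.0], [0.977, -0.215, 0.0], [0.0, -0.0, -1.0]]
contact_force: [-0.1, -0.5, -0.0]
grip_width: 0.0
grip_force: 0.0
```

{"op": "send_rows", "data": {
  "commands": [0,0,0,0,0,0,0,0,0,0,0,0,0,0]
}}

```text
time_s: 0.98
position: [0.4192, -0.3105, 0.2312]
eef_rot: [[0.221, 0.975, -0.0], [0.975, -0.221, -0.0], [-0.0, -0.0, -1.0]]
contact_force: [-0.3, 0.1, 0.4]
grip_width: -0.0
grip_force: 0.0
```

```bash
cat > s.py <<'E'
from h import *
s=env.read_state(); R=s["eef_rot"]; u=np.array([.0845,.9964,0]); c=np.array([.5733,-.0336,0])
print(s["time_s"],s["position"].round(4),R.round(4).tolist(),s["contact_force"].round(2),s["grip_width"])
g=s["position"]-c; print("along",g@u,"lat",g@[u[1],-u[0],0])
for name,a in(("to -40",-.040),("to -33",-.033)):
    t=c+a*u; t[2]=.052; print(name,(R.T@(t-s["position"])*100).round(2))
print("yaw err",np.arctan2(R[1,0],R[0,0])-np.radians(85.15))
E
python3 s.py; python3 - <<'E'
from h import *
W=cloud("top",np.load("top.npy")); z=W[:,:,2]
u=np.array([.0845,.9964]); c=np.array([.5733,-.0336]); 
A=(W[:,:,:2]-c)@u; L=(W[:,:,:2]-c)@[u[1],-u[0]]
for nm,lo,hi,l in(("ridge",.058,.064,.025),("gate",.0545,.0585,.02)):
    m=(z>lo)&(z<hi)&(abs(L)<l)&(A>-.06)&(A<.12); 
    if m.any(): print(nm,m.sum(),np.percentile(A[m],[2,50,98]))
m=(z>.037)&(z<.0435)&(abs(L)<.05)&(abs(L)>.027)&(A>-.1)&(A<.05)
for s in(1,-1): k=m&(L*s>0); print("wall",np.percentile(L[k],[2,98]), np.polyfit(A[k],L[k],1))
E
```

```text
0.975 [ 0.4192 -0.3105  0.2312] [[0.2206, 0.9754, -0.0004], [0.9754, -0.2206, -0.0002], [-0.0002, -0.0003, -1.0]] [-0.27  0.07  0.43] -4.3253308675921225e-07
along -0.288903890067541 lat -0.13011260986553508
to -40 [26.45  9.47 17.91]
to -33 [27.14  9.38 17.91]
yaw err -0.1377850879803555
ridge 139 [-0.0214252  -0.01699313  0.09119053]
gate 203 [-0.05456902  0.0845147   0.0928255 ]
wall [0.02940623 0.04075665] [0.00273656 0.03515428]
wall [-0.04084828 -0.02914137] [ 0.00174266 -0.03502792]
```

{"op": "send_rows", "data": {
  "commands": [5.3,1.9,0,0,0,-0.05,0,10.6,3.8,1,0,0,-0.1,0,15.9,5.7,4,0,0,-0.138,0,21.2,7.6,7,0,0,-0.138,0,26.5,9.5,10,0,0,-0.138,0]
}}

```text
time_s: 1.6
position: [0.5694, -0.0765, 0.1322]
eef_rot: [[0.088, 0.996, 0.001], [0.996, -0.088, -0.0], [-0.0, 0.001, -1.0]]
contact_force: [1.0, -0.2, 0.4]
grip_width: -0.001
grip_force: 0.0
```

```bash
python3 s.py
```

```text
1.6 [ 0.5694 -0.0765  0.1322] [[0.0881, 0.9961, 0.0005], [0.9961, -0.0881, -0.0004], [-0.0003, 0.0006, -1.0]] [ 1.01 -0.16  0.36] -0.0012631207830742436
along -0.04304233650214241 lat -0.0002542746847294985
to -40 [0.31 0.02 8.02]
to -33 [1.01 0.02 8.02]
yaw err -0.0035452989907793775
```

{"op": "send_rows", "data": {
  "commands": [0,0,2,0,0,0,0,0,0,4,0,0,0,0,0,0,6,0,0,0,0,0,0,6.8,0,0,0,0,0,0,6.8,0,0,0,0]
}}

```text
time_s: 2.22
position: [0.5682, -0.077, 0.0648]
eef_rot: [[0.086, 0.996, -0.001], [0.996, -0.086, 0.0], [-0.0, -0.001, -1.0]]
contact_force: [-0.1, 0.8, 0.3]
grip_width: -0.002
grip_force: 0.0
```

```bash
python3 s.py; python3 -c "
from h import *
for n in('top','wrist'):
    p,d=optics.snapshot(n); cv2.imwrite('pics/%s2.png'%n,p[:,:,::-1])
"
```

```text
2.225 [ 0.5682 -0.077   0.0648] [[0.0863, 0.9963, -0.0009], [0.9963, -0.0863, 0.0001], [-0.0, -0.001, -1.0]] [-0.09  0.84  0.34] -0.0021791978622460635
along -0.04368491359346133 lat -0.0013731844780097654
to -40 [0.37 0.14 1.28]
to -33 [1.07 0.14 1.28]
yaw err -0.0017609773523410421
```

View pics/wrist2.png

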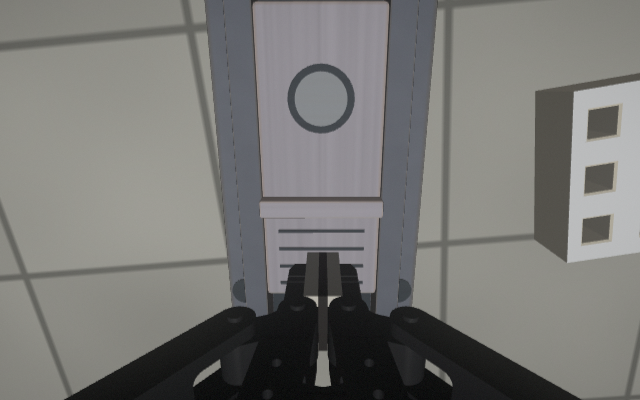

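The wrist view shows the shut fingertips (about 323,270) over the grooved pad. The ridge is ahead at row 208, and the fingers are centred in the channel. Next I press down.

{"op": "send_rows", "data": {
  "commands": [0.1,0.1,0.8,0,0,0,0,0.2,0.1,1.2,0,0,0,0,0.2,0.1,1.5,0,0,0,0,0.2,0.1,1.7,0,0,0,0,0.2,0.1,1.7,0,0,0,0]
}}

```text
time_s: 2.95
position: [0.5698, -0.0738, 0.0484]
eef_rot: [[0.084, 0.996, 0.0], [0.996, -0.084, 0.0], [0.0, 0.0, -1.0]]
contact_force: [-1.3, 2.6, 5.8]
grip_width: -0.002
grip_force: 2.8
```

```bash
python3 s.py
```

```text
2.95 [ 0.5698 -0.0738  0.0484] [[0.0843, 0.9964, 0.0], [0.9964, -0.0843, 0.0002], [0.0002, 0.0, -1.0]] [-1.31  2.58  5.82] -0.0019402480732414404
along -0.04037894444772091 lat -0.00013551085336406705
to -40 [ 0.04  0.01 -0.36]
to -33 [ 0.74  0.01 -0.36]
yaw err 0.00024052633016369285
```

{"op": "send_rows", "data": {
  "commands": [0,0,0.2,0,0,0,0,0,0,0.4,0,0,0,0,0,0,0.5,0,0,0,0,0,0,0.5,0,0,0,0]
}}

```text
time_s: 3.45
position: [0.5698, -0.0738, 0.0438]
eef_rot: [[0.084, 0.996, 0.0], [0.996, -0.084, 0.0], [0.0, 0.0, -1.0]]
contact_force: [-2.5, 1.9, 9.2]
grip_width: -0.001
grip_force: 4.9
```

```bash
python3 s.py
```

```text
3.45 [ 0.5698 -0.0738  0.0438] [[0.0843, 0.9964, 0.0001], [0.9964, -0.0843, 0.0001], [0.0002, 0.0001, -1.0]] [-2.54  1.87  9.16] -0.0007098482132730527
along -0.04039717980926424 lat -9.230426053414031e-05
to -40 [ 0.04  0.01 -0.82]
to -33 [ 0.74  0.01 -0.82]
yaw err 0.0002192325937875328
```

{"op": "send_rows", "data": {
  "commands": [0,0,0.1,0,0,0,0,0.3,0,0.15,0,0,0,0,0.6,0,0.15,0,0,0,0,0.8,0,0.15,0,0,0,0,0.8,0,0.15,0,0,0,0]
}}

```text
time_s: 4.08
position: [0.5719, -0.0671, 0.043]
eef_rot: [[0.084, 0.996, 0.003], [0.996, -0.084, -0.002], [-0.001, 0.003, -1.0]]
contact_force: [-1.2, -5.3, 10.9]
grip_width: 0.0
grip_force: 5.3
```

```bash
python3 s.py;  python3 -c "
from h import *
p,d=optics.snapshot('wrist'); cv2.imwrite('pics/w3.png',p[:,:,::-1])
"
```

```text
4.075 [ 0.5719 -0.0671  0.043 ] [[0.0838, 0.9965, 0.0032], [0.9965, -0.0837, -0.0017], [-0.0014, 0.0033, -1.0]] [-1.23 -5.32 10.87] 0.0001944867395155591
along -0.0335303970770785 lat 0.0014009672499325394
to -40 [-0.65 -0.14 -0.9 ]
to -33 [ 0.05 -0.14 -0.9 ]
yaw err 0.0007994763264502769
```

View pics/w3.png

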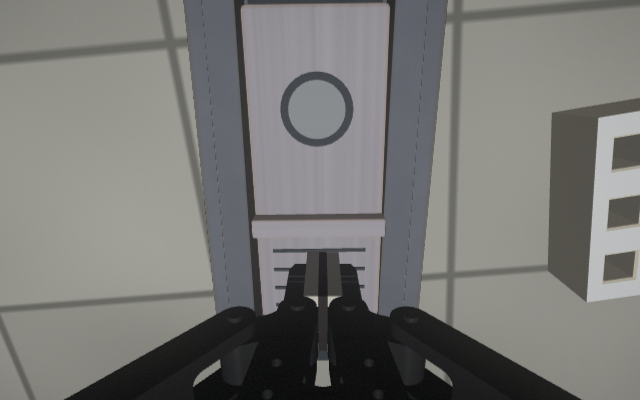

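The carrier is pressed below the wall tops, with fingertips (about 323,255) close behind the ridge (row 228). Now I slide it forward while keeping it pressed.

{"op": "send_rows", "data": {
  "commands": [0.5,0,0.05,0,0,0,0,1,0,0.05,0,0,0,0,1.5,0,0.05,0,0,0,0,2,0,0.05,0,0,0,0,2.5,0,0.05,0,0,0,0]
}}

```text
time_s: 4.75
position: [0.5741, -0.0424, 0.0426]
eef_rot: [[0.084, 0.996, 0.003], [0.996, -0.084, -0.002], [-0.002, 0.004, -1.0]]
contact_force: [-0.8, -7.5, 11.2]
grip_width: -0.002
grip_force: 5.5
```

```bash
python3 s.py;  python3 -c "
from h import *
p,d=optics.snapshot('wrist'); cv2.imwrite('pics/w4.png',p[:,:,::-1])
"
```

```text
4.75 [ 0.5741 -0.0424  0.0426] [[0.0838, 0.9965, 0.0035], [0.9965, -0.0838, -0.0019], [-0.0016, 0.0036, -1.0]] [-0.76 -7.53 11.2 ] -0.0015564092119605233
along -0.008677616918629371 lat 0.0015850224045861002
to -40 [-3.13 -0.16 -0.94]
to -33 [-2.43 -0.16 -0.94]
yaw err 0.0007166580759447871
```

View pics/w4.png

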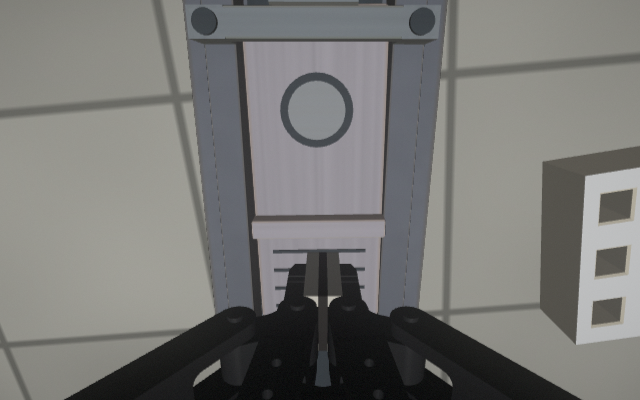

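The nose is now under the gate bar (bar at rows 5–40), and the carrier is moving with the fingers.

{"op": "send_rows", "data": {
  "commands": [0.5,0,0.05,0,0,0,0,1,0,0.05,0,0,0,0,1.5,0,0.05,0,0,0,0,2,0,0.05,0,0,0,0,2.5,0,0.05,0,0,0,0]
}}

```text
time_s: 5.42
position: [0.5762, -0.0174, 0.0421]
eef_rot: [[0.084, 0.996, 0.003], [0.996, -0.084, -0.002], [-0.001, 0.004, -1.0]]
contact_force: [-1.0, -7.9, 10.7]
grip_width: -0.003
grip_force: 5.7
```

{"op": "send_rows", "data": {
  "commands": [0.5,0,0,0,0,0,0,1,0,0,0,0,0,0,1.5,0,0,0,0,0,0,2,0,0,0,0,0,0]
}}

```text
time_s: 5.92
position: [0.5779, 0.0026, 0.0421]
eef_rot: [[0.084, 0.996, 0.003], [0.996, -0.084, -0.002], [-0.001, 0.003, -1.0]]
contact_force: [-0.7, -7.6, 11.4]
grip_width: -0.001
grip_force: 5.7
```

```bash
python3 s.py;  python3 -c "
from h import *
p,d=optics.snapshot('wrist'); cv2.imwrite('pics/w5.png',p[:,:,::-1])
"
```

```text
5.925 [0.5779 0.0026 0.0421] [[0.0838, 0.9965, 0.0033], [0.9965, -0.0838, -0.0016], [-0.0013, 0.0034, -1.0]] [-0.71 -7.61 11.4 ] -0.0011337834124275931
along 0.036414334556012555 lat 0.0015104435567715516
to -40 [-7.64 -0.15 -0.98]
to -33 [-6.94 -0.15 -0.98]
yaw err 0.0007226115166376612
```

View pics/w5.png

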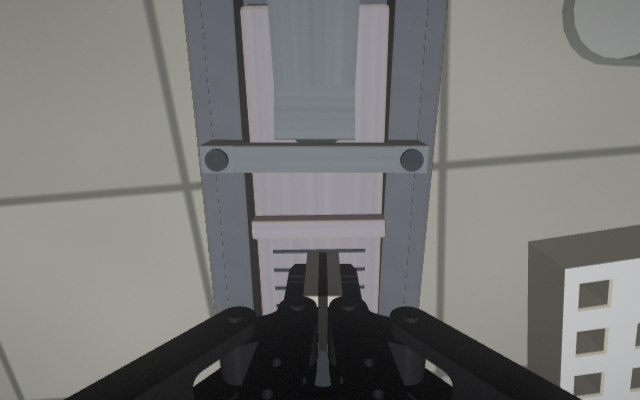

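The carrier is under both the bar (rows 140–172) and the leaf (rows 0–140). About 13 mm is left, so I push on until it meets the head.

{"op": "send_rows", "data": {
  "commands": [0.3,0,0,0,0,0,0,0.6,0,0,0,0,0,0,0.9,0,0,0,0,0,0,1.2,0,0,0,0,0,0,1.2,0,0,0,0,0,0]
}}

```text
time_s: 6.6
position: [0.5789, 0.0147, 0.0421]
eef_rot: [[0.084, 0.996, 0.003], [0.996, -0.084, -0.001], [-0.001, 0.003, -1.0]]
contact_force: [-0.7, -4.7, 12.0]
grip_width: 0.005
grip_force: 5.7
```

{"op": "send_rows", "data": {
  "commands": [0.1,0,0,0,0,0,0,0.2,0,0,0,0,0,0,0.2,0,0,0,0,0,0]
}}

```text
time_s: 6.98
position: [0.579, 0.0159, 0.0421]
eef_rot: [[0.084, 0.997, 0.003], [0.997, -0.084, -0.002], [-0.002, 0.003, -1.0]]
contact_force: [-0.9, -10.7, 10.5]
grip_width: -0.001
grip_force: 8.6
```

{"op": "send_rows", "data": {
  "commands": [0.1,0,0,0,0,0,0,0.2,0,0,0,0,0,0,0.2,0,0,0,0,0,0]
}}

```text
time_s: 7.35
position: [0.579, 0.0162, 0.0421]
eef_rot: [[0.083, 0.997, 0.003], [0.997, -0.083, -0.004], [-0.004, 0.003, -1.0]]
contact_force: [-1.8, -20.4, 13.2]
grip_width: -0.003
grip_force: 13.7
```

```bash
python3 s.py;  python3 -c "
from h import *
p,d=optics.snapshot('top'); cv2.imwrite('pics/t6.png',p[:,:,::-1])
"
```

```text
7.35 [0.579  0.0162 0.0421] [[0.0831, 0.9965, 0.0026], [0.9965, -0.0831, -0.0041], [-0.0039, 0.0029, -1.0]] [ -1.83 -20.42  13.25] -0.0031069646956379295
along 0.050084060522903644 lat 0.001425566029418531
to -40 [-9.01 -0.15 -0.96]
to -33 [-8.31 -0.15 -0.96]
yaw err 0.0014311842832612776
```

The carrier stalled at the expected position with 20 N of push, so it is home. I ease the push and lift straight up.

{"op": "send_rows", "data": {
  "commands": [-0.2,0,0,0,0,0,0,-0.25,0,-0.3,0,0,0,0,-0.25,0,-0.8,0,0,0,0,-0.25,0,-1.4,0,0,0,0,-0.25,0,-3,0,0,0,0]
}}

```text
time_s: 8.02
position: [0.5768, 0.0172, 0.0705]
eef_rot: [[0.085, 0.996, -0.002], [0.996, -0.085, 0.0], [0.0, -0.002, -1.0]]
contact_force: [-0.6, 0.1, 0.1]
grip_width: -0.001
grip_force: 0.0
```

{"op": "send_rows", "data": {
  "commands": [0,0,-3,0,0,0,0,-4,0,-6,0,0,0,0,-8,0,-8,0,0,0,0,-12,0,-9,0,0,0,0,-12,0,-9,0,0,0,0]
}}

```text
time_s: 8.65
position: [0.568, -0.1045, 0.1627]
eef_rot: [[0.087, 0.996, 0.003], [0.996, -0.087, -0.001], [-0.0, 0.003, -1.0]]
contact_force: [0.6, -0.5, 0.3]
grip_width: 0.002
grip_force: 0.0
```

```bash
python3 s.py;  python3 - <<'E'
from h import *
p,d=optics.snapshot('top'); cv2.imwrite('pics/t7.png',cv2.resize(p[90:290,215:445,::-1],None,fx=3,fy=3,interpolation=cv2.INTER_CUBIC))
W=cloud("top",d); z=W[:,:,2]; u=np.array([.0845,.9964]); c=np.array([.5733,-.0336])
A=(W[:,:,:2]-c)@u; L=(W[:,:,:2]-c)@[u[1],-u[0]]
k=(abs(L)<.02)&(A>-.12)&(A<.095)
for a in np.arange(-.02,.09,.004):
    m=k&(abs(A-a)<.002); print(round(a,3),np.median(z[m]).round(4) if m.any() else None,end="; ")
E
```

```text
8.65 [ 0.568  -0.1045  0.1627] [[0.0874, 0.9962, 0.0032], [0.9962, -0.0874, -0.0007], [-0.0004, 0.0032, -1.0]] [ 0.62 -0.48  0.26] 0.0023504977548694504
along -0.07110273656098941 lat 0.0007197316437578922
to -40 [ 3.12 -0.12 11.06]
to -33 [ 3.82 -0.12 11.06]
yaw err -0.002887892384719093
-0.02 0.5249; -0.016 0.5257; -0.012 0.5063; -0.008 0.4852; -0.004 0.0317; 0.0 0.0317; 0.004 0.0315; 0.008 0.0319; 0.012 0.032; 0.016 0.0321; 0.02 0.0477; 0.024 0.0477; 0.028 0.0477; 0.032 0.0478; 0.036 0.0474; 0.04 0.0477; 0.044 0.0477; 0.048 0.0475; 0.052 0.0476; 0.056 0.0473; 0.06 0.0546; 0.064 0.0556; 0.068 0.0501; 0.072 0.0476; 0.076 0.0478; 0.08 0.0476; 0.084 0.0557; 0.088 0.0565;
```

View pics/t7.png

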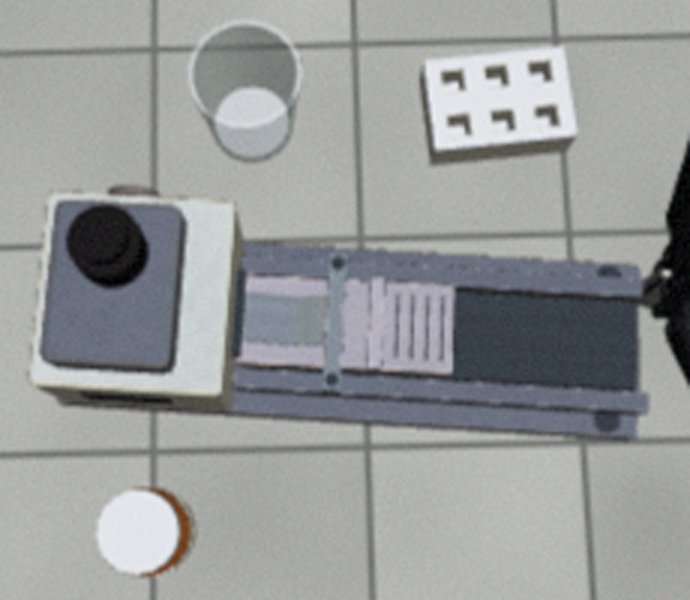

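The picture shows the carrier flat under the bar and leaf. Its nose is at the head (about 238,320) and its rear edge has moved about 83 mm, as expected. The bystanders have not moved and the arm is clear.

```bash
python3 -c "
from workcell import env
print(env.hand_in())"
```

```text
the job is handed in; nothing more can be done
None
```

The carrier was pressed down, slid under the gate bar and leaf spring until it stopped against the head, and released. In the last picture it lies flat with the beaker, jar and rack unmoved, and I've handed the job in; no verdict came back.

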